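# Find the loaded battery pack by its weight and hold it out over the breadboard

### The job

One of the two black battery packs on the pad still has its cells in it and the other is empty, and only their weight tells: lift them in turn, feel which is the heavier, and lower the empty one into the red tray (do not drop it in) and let go of it there. Then pick up the loaded pack and hold it level and still over the middle of the breadboard, about 10 cm above the bench and touching nothing, lined up with the board and with its studs on the side of the board's red and black supply terminals, ready for me to connect; finish while holding it there. Do not disturb the loose 9 V batteries and the screwdriver lying around.

Things in the scene. Friction and masses are not known exactly. Their poses are not given: they have to be found in the camera images.
- pack_a: Closed black battery box for eight AA cells, yellow label, lying lid up on the pad, 114 long (x), 42 wide (y), 41 mm high. Grip it across its width near the middle, with 20 to 40 N. Origin: centre of its underside; x points to the end with the studs, which faces away from the robot within 35 degrees at the start; z up. It may be the loaded or the empty one: this changes from run to run and cannot be seen.
- pack_b: The other box, the same in size, frame and look, lying parallel to pack_a. The empty box weighs 65 to 115 g; the loaded one is 145 to 325 g (at least 1.4 N) heavier than the empty one. The loaded box's cells have 2 to 3 mm of play inside it.
- pack_a_studs (a point): Point between the two studs of pack_a (red and grey, 6 mm tall, on the lid), at their tops: 47 mm from the box's centre along its x, 47 mm above its underside.
- pack_b_studs (a point): The same point of pack_b.
- mat: Fixed blue-grey bench pad, 210 (x) by 230 (y) by 3 mm thick, on which both packs lie about 100 mm apart, with clear space between them. Origin: centre of its underside on the bench.
- tray_red: Fixed open rectangular red plastic tray, 180 (x) by 125 (y) by 32 mm high, walls and floor 4 mm thick. Origin: centre of its underside. For empty packs; starts empty. The red and the green tray stand side by side and may change places.
- tray_green: Fixed open rectangular green plastic tray, 180 (x) by 125 (y) by 32 mm high, walls and floor 4 mm thick. Origin: centre of its underside. For other parts; starts empty and stays empty.
- board: Fixed breadboard set-up on a black base plate, 110 (x) by 150 (y) mm: a white breadboard in the middle, a tan circuit module on each side; its tallest part, a small black potentiometer shaft, reaches 36 mm. Origin: centre of its underside on the bench. x points to the edge with the supply terminals, away from the robot (within 20 degrees).
- board_terminals (a point): Top middle of the board's red and black 2-pole supply terminal block: 49 mm from the board's origin along its x, 20 mm above the bench.
- battery_a: Loose 9 V block battery lying flat, 48 by 26 by 17 mm, black and copper. Bystander. Origin: centre of its underside.
- battery_b: A second loose 9 V block battery like battery_a. Bystander.
- screwdriver: Loose orange-handled screwdriver, 150 mm long, lying on the bench. Bystander. Origin: under its middle.
Mind the look-alikes: they are no part of the job. There is more than one size of the tray_red; the one meant has the size given above.

How it is judged (in metres and radians):
On the way, in this order (a step that is already met when the one before it is completed fails the run):
1. the empty pack is lifted clear of the bench in the fingers (((distance between cells_c0 and pack_b below 0.05 m and height (world z) of pack_a above 0.04 m and contact force between the fingers and pack_a above 0.5 N) or (distance between cells_c0 and pack_a below 0.05 m and height (world z) of pack_b above 0.04 m and contact force between the fingers and pack_b above 0.5 N))), for 0.1 s.
2. the empty pack, still held, is lowered to within about 20 mm of the red tray's floor (((distance between cells_c0 and pack_b below 0.05 m and x of pack_a in the frame of tray_red between -0.05 and 0.05 m and y of pack_a in the frame of tray_red between -0.045 and 0.045 m and height (world z) of pack_a below 0.024 m and contact force between the fingers and pack_a above 0.5 N) or (distance between cells_c0 and pack_a below 0.05 m and x of pack_b in the frame of tray_red between -0.05 and 0.05 m and y of pack_b in the frame of tray_red between -0.045 and 0.045 m and height (world z) of pack_b below 0.024 m and contact force between the fingers and pack_b above 0.5 N))), for 0.02 s.
3. the empty pack lies released and still, flat on the floor of the red tray (((distance between cells_c0 and pack_b below 0.05 m and x of pack_a in the frame of tray_red between -0.05 and 0.05 m and y of pack_a in the frame of tray_red between -0.045 and 0.045 m and height (world z) of pack_a below 0.01 m and angle between pack_a's own z axis and vertical below 0.15 rad and contact force between the fingers and pack_a below 0.05 N and linear speed of pack_a below 0.02 m/s) or (distance between cells_c0 and pack_a below 0.05 m and x of pack_b in the frame of tray_red between -0.05 and 0.05 m and y of pack_b in the frame of tray_red between -0.045 and 0.045 m and height (world z) of pack_b below 0.01 m and angle between pack_b's own z axis and vertical below 0.15 rad and contact force between the fingers and pack_b below 0.05 N and linear speed of pack_b below 0.02 m/s))), for 0.2 s.
4. the loaded pack is lifted clear of the bench in the fingers (((distance between cells_c0 and pack_b below 0.05 m and height (world z) of pack_b above 0.04 m and contact force between the fingers and pack_b above 0.5 N) or (distance between cells_c0 and pack_a below 0.05 m and height (world z) of pack_a above 0.04 m and contact force between the fingers and pack_a above 0.5 N))), for 0.1 s.
At the end, for the whole second after the job is handed in: Empty pack flat and released in the red tray; loaded pack held still by the fingers alone, underside 60 to 160 mm above the bench, tilt under 0.2 rad, centre within 35 mm of the board's centre in plan, within 0.3 rad of the board's x axis, studs on the terminal side (((distance between cells_c0 and pack_b below 0.05 m and x of pack_a in the frame of tray_red between -0.05 and 0.05 m and y of pack_a in the frame of tray_red between -0.045 and 0.045 m and height (world z) of pack_a below 0.01 m and angle between pack_a's own z axis and vertical below 0.15 rad and contact force between the fingers and pack_a below 0.05 N and linear speed of pack_a below 0.02 m/s and height (world z) of pack_b between 0.06 and 0.16 m and angle between pack_b's own z axis and vertical below 0.2 rad and horizontal distance between pack_b and board below 0.035 m and angle between the x axis of pack_b and the x axis of board, either way round below 0.3 rad and x of pack_b_studs in the frame of board above 0 m and contact force between the fingers and pack_b above 1 N and contact force between pack_b and board below 0.05 N and linear speed of pack_b below 0.03 m/s and angular speed of pack_b below 0.3 rad/s) or (distance between cells_c0 and pack_a below 0.05 m and x of pack_b in the frame of tray_red between -0.05 and 0.05 m and y of pack_b in the frame of tray_red between -0.045 and 0.045 m and height (world z) of pack_b below 0.01 m and angle between pack_b's own z axis and vertical below 0.15 rad and contact force between the fingers and pack_b below 0.05 N and linear speed of pack_b below 0.02 m/s and height (world z) of pack_a between 0.06 and 0.16 m and angle between pack_a's own z axis and vertical below 0.2 rad and horizontal distance between pack_a and board below 0.035 m and angle between the x axis of pack_a and the x axis of board, either way round below 0.3 rad and x of pack_a_studs in the frame of board above 0 m and contact force between the fingers and pack_a above 1 N and contact force between pack_a and board below 0.05 N and linear speed of pack_a below 0.03 m/s and angular speed of pack_a below 0.3 rad/s))); the arm keeps its last pose, push and grip.
It fails at once if a bystander (9 V battery or screwdriver) is moved more than 25 mm (distance of any of battery_a, battery_b, screwdriver from where it was at the start of the episode above 0.025 m).
It also fails if it takes over 72 s, if anything falls off the work surface, if the arm or the gripper's body presses on something with over 40 N, if the wrist force passes 120 N, or if a joint passes its speed limit or range.

### The arm

A 7-joint arm with a two-finger parallel gripper is mounted at the origin on the work surface. World frame = base frame: x ahead of the robot, y to its left, z up, the work surface at z = 0. Lengths are in mm, angles in rad, forces in N, time in s.
With the tool pointing down it reaches from about 400 to 900 mm from the base axis. Payload 5.5 kg.
Tool frame: the origin (TCP) lies between the finger pads; the fingertips stand 14 mm ahead of it and the grasp point (between the pads) lies 5 mm behind it; x points along the fingers, z is the direction in which the jaws open and shut, and the axes are right-handed (so a half turn about x gives the same grasp; the last joint's range is limited). The gripper opens to 92 mm and grips with 3 to 60 N. Pads are 19 mm wide; open, the fingers measure 130 mm over their backs; the gripper's body (75 mm by 190 mm) begins 47 mm behind the grasp point.
Start: joints at [1.591, 0.501, -0.427, 1.55, 0.221, 1.138, -0.21], TCP at [156.307, -630.926, 240.729] pointing down, gripper open.
Joint ranges: [-2.88, 2.88], [-0.31, 2.03], [-1.54, 1.56], [0.2, 2.42], [-1.41, 4.55], [0.19, 2.02], [-2.57, 2.57]. Speed limits (rad/s): [2.57, 2.57, 3.14, 3.14, 3.14, 3.14, 3.14].

### API

Orientations are given as a unit quaternion [w, x, y, z].
In Python, from bench import read_state, grab_frame, r, nets gives the robot as it stands.
- The arm moves only by the tool send_rows, never from a script. Its argument "steps" is a list of rows, each an object of numbers: "ax", "ay", "az": the turn, a rotation vector about the world's x, y, z in rad; "x", "y", "z": the shift along the world's x, y, z in mm; "claw": the finger opening in mm, from 0 to 91.8. A call has 1 to 20 rows; each row is the pose to reach, as a shift and turn from the pose commanded when the call began; what a row does not reach only later rows make up. A row lasts 1/12 s, in which the tool goes at most 41.7 mm and 7.16 degrees, less where a joint would pass 70% of its speed; a pose out of reach is approached as far as the arm can. A call with a gripper value outside its range is refused whole. The fingers move at their own pace and stop on an object; "squeeze" is the grip in N (left out, the last holds). Time passes only in rows, so rows that repeat a pose let the fingers close. It gives the time, the measured TCP pose, the force and the opening at its end, in the units of the state.
- read_state(): the state, without advancing time (a new reading comes with each control period).
- grab_frame(name): name is "side" or "top" or "wrist"; returns a dict with "img" (480x640x3 uint8, red, green, blue), "mtx" (3x3 intrinsics, pixels), "k1" (the pictures are not rectified: a ray, as slopes to the right and down, at radius r is drawn at 1 + k1 r^2 times it, then the intrinsics apply), "position" and "attitude" of the camera in the world; the wrist camera has in their place "T_tool_cam" (4x4, takes a point from camera to tool coordinates, whose origin is the TCP and whose axes are the tool frame's). Camera axes: x right, y up, looking along -z (the intrinsics and any distortion apply to the point x, -y, -z); pixel columns grow to the right and rows downward; lengths in mm; the calibration is good to about 2 mm. A picture is of the moment at which its call begins: read the wrist's pose just before it. There is no depth.
- r.job_done(): hands the job in, once; it reports no verdict.
Trained networks look in the newest picture that a camera, given by its name, has taken for a name from the list of things; names that differ only in an ending like _2 or _b are one class to them, and where a whole thing is asked for, a point or a joint stands for the part that bears it (a point fixed in the world has none). Each returns a list of dicts, best first, with "score" (0 to 1); they miss things now and then, are a little off and sometimes report something else, mostly with a low value. They report only what shows in the picture. A call takes as long as a camera call. They do not tell look-alikes from the thing itself.
- nets.look_for(query, camera): "centre" ([row, column] in pixels, amid what is visible of it).
- nets.trace(query, camera): "mask" (480x640 bool, what is visible of it) and "centre" ([row, column] in pixels, amid what is visible of it).
- nets.pinpoint(query, camera): "centre" ([row, column] in pixels: a listed point, or the origin of a listed thing).
The state is a dict: "time": time; "joints": joint angles; "qvel": joint speeds; "effort": joint torques, N m; "eef_pos": TCP position; "tcp_rot": TCP orientation; "ft_force": force on the tool from outside, world axes, zero at the start; "moment": the same for the moment, N m; "finger_gap": finger opening in mm.
Only numpy, scipy, OpenCV 4.12 (cv2) and the standard library are available. Lean on these libraries where they do the work, as an engineer would, in place of code of your own. Each camera call takes 0.05 s, during which the arm holds its last target. There are 200 camera calls.

## Working session

There is one attempt and no reset: what is moved stays moved. The work goes in short steps, Python scripts to look and compute and a tool call to move; the robot and the scene stay as the last step left them, time stands still between calls to the robot, and variables do not carry over. Pictures are saved under pics/ and viewed, about 8 in all and at most 12, crops included, and the job is handed in when it is done.

Besides the shell and the picture viewer there is one more tool, called after "Emit:" as name([rows], argument=value, ...), one row to a line, values as JSON. send_rows: Moves the arm, as the interface text tells. Its arguments: {"type":"object","properties":{"steps":{"type":"array"},"squeeze":{"type":"number"}},"required":["steps"]}

```bash
ls; mkdir -p pics; cat > h.py <<'E'
import numpy as np, cv2
from scipy.spatial.transform import Rotation as R
from bench import read_state, grab_frame, r, nets
def q2R(q): q=np.array(q); return R.from_quat([q[1],q[2],q[3],q[0]]).as_matrix() if q.size==4 else q.reshape(3,3)
def cam(name):
    s=read_state(); f=grab_frame(name)
    if 'T_tool_cam' in f:
        T=np.array(f['T_tool_cam']); Rt=q2R(s['tcp_rot']); f['R']=Rt@T[:3,:3]; f['p']=Rt@T[:3,3]+np.array(s['eef_pos'])
    else: f['R']=q2R(f['attitude']); f['p']=np.array(f['position'])
    return f
def ray(f,rc):
    K=np.array(f['mtx']); d=np.array([f['k1'],0,0,0,0.])
    u=cv2.undistortPoints(np.array([[[rc[1],rc[0]]]],float),K,d)[0,0]
    return f['R']@np.array([u[0],-u[1],-1])
def at(f,rc,z):
    d=ray(f,rc); return f['p']+d*(z-f['p'][2])/d[2]
def proj(f,P):
    c=f['R'].T@(np.array(P,float)-f['p']); K=np.array(f['mtx']);x,y=c[0]/-c[2],-c[1]/-c[2]
    g=1+f['k1']*(x*x+y*y); return np.array([K[1,1]*y*g+K[1,2],K[0,0]*x*g+K[0,2]])
E
cat > a.py <<'E'
from h import *
s=read_state(); print({k:np.round(v,3) for k,v in s.items()})
for n in ['top','side']:
    f=cam(n); cv2.imwrite(f'pics/{n}0.png',f['img'][:,:,::-1]); print(n,f['p'].round(0),(-f['R'][:,2]).round(2),f['k1'])
    for q,z in [('pack_a',3),('pack_a_studs',50),('tray_red',0),('tray_green',0),('board',0),('board_terminals',20),('mat',0),('battery_a',0),('screwdriver',0)]:
        for d in nets.pinpoint(q,n)[:4]: print(q,round(d['score'],2),np.round(d['centre']),at(f,d['centre'],z).round(0))
E
python3 a.py
```

```text
pics
{'time': np.float64(0.0), 'joints': array([ 1.591,  0.502, -0.427,  1.551,  0.221,  1.138, -0.21 ]), 'qvel': array([ 0.   , -0.   ,  0.   , -0.001,  0.002,  0.002,  0.   ]), 'effort': array([ 1.0000e-03, -5.6660e+01, -5.8160e+00, -2.7911e+01, -6.9000e-02,
        3.1000e-02,  0.0000e+00]), 'eef_pos': array([ 156.072, -630.292,  239.669]), 'tcp_rot': array([ 0.556,  0.436,  0.557, -0.435]), 'ft_force': array([-0.115,  0.669, -0.779]), 'moment': array([-0.032,  0.029, -0.002]), 'finger_gap': np.float64(91.635)}
top [ 427.  -19. 1278.] [ 0.08  0.01 -1.  ] -0.13214537340621302
pack_a 0.91 [271. 220.] [467. 192.   3.]
pack_a 0.64 [264. 167.] [482. 304.   3.]
pack_a_studs 0.79 [244. 221.] [520. 183.  50.]
pack_a_studs 0.54 [146. 179.] [722. 272.  50.]
tray_red 0.9 [234. 386.] [ 543. -152.    0.]
tray_red 0.86 [151. 506.] [ 718. -410.    0.]
tray_red 0.7 [343. 392.] [ 318. -161.    0.]
tray_red 0.61 [144. 305.] [734.  15.   0.]
tray_green 0.9 [260. 477.] [ 486. -342.    0.]
board 0.77 [174. 307.] [669.  12.   0.]
board_terminals 0.94 [150. 306.] [716.  13.  20.]
mat 0.9 [268. 192.] [47
[... 222 characters left out ...]
 0.75 [316. 256.] [465. 206.   3.]
pack_a 0.6 [343. 214.] [470. 322.   3.]
pack_a 0.55 [226. 248.] [731.  -2.   3.]
pack_a_studs 0.76 [286. 250.] [508. 182.  50.]
tray_red 0.96 [266. 410.] [ 322. -164.    0.]
tray_red 0.75 [233. 340.] [ 535. -147.    0.]
tray_red 0.65 [171. 350.] [ 722. -404.    0.]
tray_green 0.89 [210. 399.] [ 486. -337.    0.]
tray_green 0.56 [239. 259.] [672.  12.  -0.]
board 0.9 [239. 258.] [673.  14.   0.]
board_terminals 0.82 [224. 247.] [722.   6.  20.]
mat 0.77 [330. 237.] [466. 262.   0.]
battery_a 0.71 [205. 306.] [ 692. -182.    0.]
battery_a 0.57 [278. 316.] [459.  21.   0.]
battery_a 0.49 [307. 204.] [573. 267.   0.]
screwdriver 0.8 [278. 153.] [742. 291.   0.]
```

View pics/top0.png

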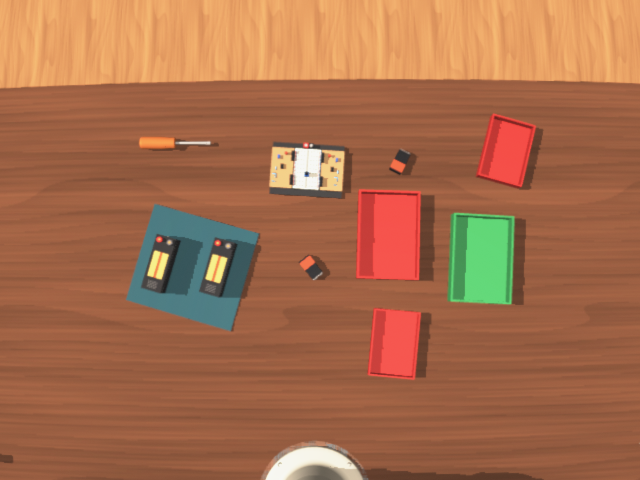

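```bash
cat > b.py <<'E'
from h import *
f=cam('top')
for q,z in [('pack_a',44),('tray_red',32),('tray_green',32),('board',5),('mat',3)]:
    for d in nets.trace(q,'top')[:4]:
        m=d['mask'].astype(np.uint8); ys,xs=np.nonzero(m)
        c=cv2.findContours(m,0,2)[0]; c=max(c,key=cv2.contourArea)[:,0,:]
        P=np.array([at(f,(p[1],p[0]),z)[:2] for p in c],np.float32)
        (a,b,th)=cv2.minAreaRect(P); print(q,round(d['score'],2),np.round(a),np.round(b),round(th,1), np.round(d['centre']))
E
python3 b.py
```

```text
pack_a 0.94 [482. 307.] [ 52. 112.] 74.3 [264. 163.]
pack_a 0.83 [474. 190.] [ 50. 115.] 73.8 [270. 219.]
tray_red 0.64 [ 319. -161.] [ 98. 137.] 84.4 [340. 392.]
tray_red 0.62 [ 539. -153.] [129. 181.] 87.9 [236. 388.]
tray_red 0.6 [ 711. -400.] [ 98. 140.] 74.3 [152. 510.]
tray_green 0.67 [ 490. -341.] [134. 183.] 85.7 [256. 478.]
board 0.9 [679.  13.] [152. 112.] 86.0 [170. 307.]
board 0.16 [ 696. -183.] [28. 54.] 62.9 [158. 396.]
mat 0.79 [478. 251.] [233. 211.] 73.4 [269. 191.]
```

```bash
python3 -c "
from h import *
s=read_state();M=q2R(s['tcp_rot']);print(M.round(3))
z=M[:,2];print('jaw yaw',np.degrees(np.arctan2(z[1],z[0])))
f=cam('wrist');print(np.array(f['T_tool_cam']).round(2),f['mtx'])"
```

```text
[[-0.     0.971  0.24 ]
 [-0.     0.24  -0.971]
 [-1.    -0.    -0.   ]]
jaw yaw -76.08643226785668
[[   0.      0.26   -0.97 -143.79]
 [   0.      0.97    0.26   70.07]
 [   1.     -0.      0.     -0.46]
 [   0.      0.      0.      1.  ]] [[381.94498169   0.         313.09199634]
 [  0.         381.94498169 237.59721012]
 [  0.           0.           1.        ]]
```

Emit:
send_rows([
  {"x": 80,"y": 80,"z": 60},
  {"x": 160,"y": 160,"z": 60},
  {"x": 240,"y": 240,"z": 60},
  {"x": 320,"y": 330,"z": 60},
  {"x": 320,"y": 330,"z": 60},
  {"x": 320,"y": 330,"z": 60},
  {"x": 320,"y": 330,"z": 60},
  {"x": 320,"y": 330,"z": 60},
  {"x": 320,"y": 330,"z": 60},
  {"x": 320,"y": 330,"z": 60},
  {"x": 320,"y": 330,"z": 60},
  {"x": 320,"y": 330,"z": 60},
  {"x": 320,"y": 330,"z": 60},
  {"x": 320,"y": 330,"z": 60},
  {"x": 320,"y": 330,"z": 60},
])

```text
invalid input
```

Emit:
send_rows([
  {"ax": 0,"ay": 0,"az": 0,"x": 330,"y": 330,"z": 60,"claw": 91.8},
  {"ax": 0,"ay": 0,"az": 0,"x": 330,"y": 330,"z": 60,"claw": 91.8},
  {"ax": 0,"ay": 0,"az": 0,"x": 330,"y": 330,"z": 60,"claw": 91.8},
  {"ax": 0,"ay": 0,"az": 0,"x": 330,"y": 330,"z": 60,"claw": 91.8},
  {"ax": 0,"ay": 0,"az": 0,"x": 330,"y": 330,"z": 60,"claw": 91.8},
  {"ax": 0,"ay": 0,"az": 0,"x": 330,"y": 330,"z": 60,"claw": 91.8},
  {"ax": 0,"ay": 0,"az": 0,"x": 330,"y": 330,"z": 60,"claw": 91.8},
  {"ax": 0,"ay": 0,"az": 0,"x": 330,"y": 330,"z": 60,"claw": 91.8},
  {"ax": 0,"ay": 0,"az": 0,"x": 330,"y": 330,"z": 60,"claw": 91.8},
  {"ax": 0,"ay": 0,"az": 0,"x": 330,"y": 330,"z": 60,"claw": 91.8},
  {"ax": 0,"ay": 0,"az": 0,"x": 330,"y": 330,"z": 60,"claw": 91.8},
  {"ax": 0,"ay": 0,"az": 0,"x": 330,"y": 330,"z": 60,"claw": 91.8},
])

```text
time: 2.35
eef_pos: [491.8, -293.9, 302.5]
tcp_rot: [0.56, 0.435, 0.558, -0.432]
ft_force: [0.0, 1.0, 0.3]
finger_gap: 91.8
```

Emit:
send_rows([
  {"ax": 0,"ay": 0,"az": -0.52,"x": -12,"y": 490,"z": -20,"claw": 91.8},
  {"ax": 0,"ay": 0,"az": -0.52,"x": -12,"y": 490,"z": -20,"claw": 91.8},
  {"ax": 0,"ay": 0,"az": -0.52,"x": -12,"y": 490,"z": -20,"claw": 91.8},
  {"ax": 0,"ay": 0,"az": -0.52,"x": -12,"y": 490,"z": -20,"claw": 91.8},
  {"ax": 0,"ay": 0,"az": -0.52,"x": -12,"y": 490,"z": -20,"claw": 91.8},
  {"ax": 0,"ay": 0,"az": -0.52,"x": -12,"y": 490,"z": -20,"claw": 91.8},
  {"ax": 0,"ay": 0,"az": -0.52,"x": -12,"y": 490,"z": -20,"claw": 91.8},
  {"ax": 0,"ay": 0,"az": -0.52,"x": -12,"y": 490,"z": -20,"claw": 91.8},
  {"ax": 0,"ay": 0,"az": -0.52,"x": -12,"y": 490,"z": -20,"claw": 91.8},
  {"ax": 0,"ay": 0,"az": -0.52,"x": -12,"y": 490,"z": -20,"claw": 91.8},
  {"ax": 0,"ay": 0,"az": -0.52,"x": -12,"y": 490,"z": -20,"claw": 91.8},
  {"ax": 0,"ay": 0,"az": -0.52,"x": -12,"y": 490,"z": -20,"claw": 91.8},
  {"ax": 0,"ay": 0,"az": -0.52,"x": -12,"y": 490,"z": -20,"claw": 91.8},
  {"ax": 0,"ay": 0,"az": -0.52,"x": -12,"y": 490,"z": -20,"claw": 91.8},
])

```text
time: 3.52
eef_pos: [473.5, 191.8, 280.9]
tcp_rot: [0.427, 0.563, 0.428, -0.563]
ft_force: [0.0, -1.0, 0.4]
finger_gap: 91.9
```

```bash
cat > w.py <<'E'
from h import *
import sys
s=read_state();M=q2R(s['tcp_rot']);z=M[:,2]
print(s['eef_pos'].round(1) if hasattr(s['eef_pos'],'round') else s['eef_pos'],'jaw yaw',np.degrees(np.arctan2(z[1],z[0])).round(2),'tilt',M[:,0].round(3),'j',np.round(s['joints'],2),'F',np.round(s['ft_force'],2),'gap',s['finger_gap'])
f=cam('wrist'); cv2.imwrite('pics/'+sys.argv[1]+'.png',f['img'][:,:,::-1])
for d in nets.trace('pack_a','wrist')[:3]:
    c=max(cv2.findContours(d['mask'].astype(np.uint8),0,2)[0],key=cv2.contourArea)[:,0,:]
    P=np.array([at(f,(p[1],p[0]),44)[:2] for p in c],np.float32); a,b,th=cv2.minAreaRect(P)
    print('mask',round(d['score'],2),np.round(a,1),np.round(b,1),round(th,1),P.min(0),P.max(0),'px',c.min(0),c.max(0))
for q,zz in [('pack_a',3),('pack_a_studs',50)]:
    for d in nets.pinpoint(q,'wrist')[:3]: print(q,round(d['score'],2),np.round(d['centre']),at(f,d['centre'],zz).round(1))
E
python3 w.py w1
```

```text
[473.5 191.8 280.9] jaw yaw -105.55 tilt [-0.     0.001 -1.   ] j [ 0.28  0.27 -0.84  1.84  0.22  1.13 -2.48] F [ 0.03 -0.96  0.42] gap 91.8557248130767
mask 0.95 [474.7 192.6] [ 42.7 116.7] 73.7 [414.07    158.35902] [534.5573  228.62416] px [292 147] [334 261]
mask 0.8 [481.6 308.2] [ 52.7 117.8] 73.5 [420.8447 268.2801] [542.0444  347.04846] px [175 172] [229 283]
pack_a 0.88 [224. 210.] [478.8 313.3   3. ]
pack_a 0.8 [199. 311.] [475.8 195.3   3. ]
pack_a_studs 0.72 [164. 314.] [515.3 180.6  50. ]
```

Emit:
send_rows([
  {"ax": 0,"ay": 0,"az": 1.57,"x": 1,"y": 2,"z": -80,"claw": 91.8},
  {"ax": 0,"ay": 0,"az": 1.57,"x": 1,"y": 2,"z": -80,"claw": 91.8},
  {"ax": 0,"ay": 0,"az": 1.57,"x": 1,"y": 2,"z": -80,"claw": 91.8},
  {"ax": 0,"ay": 0,"az": 1.57,"x": 1,"y": 2,"z": -80,"claw": 91.8},
  {"ax": 0,"ay": 0,"az": 1.57,"x": 1,"y": 2,"z": -80,"claw": 91.8},
  {"ax": 0,"ay": 0,"az": 1.57,"x": 1,"y": 2,"z": -80,"claw": 91.8},
  {"ax": 0,"ay": 0,"az": 1.57,"x": 1,"y": 2,"z": -80,"claw": 91.8},
  {"ax": 0,"ay": 0,"az": 1.57,"x": 1,"y": 2,"z": -80,"claw": 91.8},
  {"ax": 0,"ay": 0,"az": 1.57,"x": 1,"y": 2,"z": -80,"claw": 91.8},
  {"ax": 0,"ay": 0,"az": 1.57,"x": 1,"y": 2,"z": -80,"claw": 91.8},
  {"ax": 0,"ay": 0,"az": 1.57,"x": 1,"y": 2,"z": -80,"claw": 91.8},
  {"ax": 0,"ay": 0,"az": 1.57,"x": 1,"y": 2,"z": -80,"claw": 91.8},
  {"ax": 0,"ay": 0,"az": 1.57,"x": 1,"y": 2,"z": -80,"claw": 91.8},
])

```text
time: 4.8
eef_pos: [476.0, 188.8, 200.5]
tcp_rot: [0.7, 0.097, 0.7, -0.097]
ft_force: [0.3, -0.3, -0.3]
finger_gap: 91.9
```

Emit:
send_rows([
  {"ax": 0,"ay": 0,"az": 1.56,"x": 0,"y": 0,"z": 0,"claw": 91.8},
  {"ax": 0,"ay": 0,"az": 1.56,"x": 0,"y": 0,"z": 0,"claw": 91.8},
  {"ax": 0,"ay": 0,"az": 1.56,"x": 0,"y": 0,"z": 0,"claw": 91.8},
  {"ax": 0,"ay": 0,"az": 1.56,"x": 0,"y": 0,"z": 0,"claw": 91.8},
  {"ax": 0,"ay": 0,"az": 1.56,"x": 0,"y": 0,"z": 0,"claw": 91.8},
  {"ax": 0,"ay": 0,"az": 1.56,"x": 0,"y": 0,"z": 0,"claw": 91.8},
  {"ax": 0,"ay": 0,"az": 1.56,"x": 0,"y": 0,"z": 0,"claw": 91.8},
  {"ax": 0,"ay": 0,"az": 1.56,"x": 0,"y": 0,"z": 0,"claw": 91.8},
  {"ax": 0,"ay": 0,"az": 1.56,"x": 0,"y": 0,"z": 0,"claw": 91.8},
  {"ax": 0,"ay": 0,"az": 1.56,"x": 0,"y": 0,"z": 0,"claw": 91.8},
  {"ax": 0,"ay": 0,"az": 1.56,"x": 0,"y": 0,"z": 0,"claw": 91.8},
  {"ax": 0,"ay": 0,"az": 1.56,"x": 0,"y": 0,"z": 0,"claw": 91.8},
  {"ax": 0,"ay": 0,"az": 1.56,"x": 0,"y": 0,"z": 0,"claw": 91.8},
  {"ax": 0,"ay": 0,"az": 1.56,"x": 0,"y": 0,"z": 0,"claw": 91.8},
])

```text
time: 5.97
eef_pos: [475.8, 189.0, 200.1]
tcp_rot: [0.567, -0.423, 0.567, 0.422]
ft_force: [0.3, 0.2, -0.7]
finger_gap: 92.0
```

```bash
python3 w.py w2
```

```text
[475.8 189.  200.1] jaw yaw 73.38 tilt [-0.001 -0.001 -1.   ] j [ 0.6   0.78 -1.46  1.92  0.82  1.25  0.14] F [ 0.27  0.17 -0.66] gap 92.04006605870099
mask 0.96 [479.3 307.5] [ 54.4 113.7] 73.6 [420.33472 269.35846] [541.00653 348.8151 ] px [420 113] [496 255]
mask 0.67 [473.3 194.4] [ 42.6 114.9] 73.5 [412.57776 159.69308] [532.92053 228.54099] px [290 146] [344 286]
pack_a 0.83 [182. 449.] [482.4 315.6   3. ]
pack_a 0.65 [210. 315.] [473.2 192.5   3. ]
pack_a_studs 0.76 [278. 319.] [519.9 181.7  50. ]
pack_a_studs 0.66 [194. 378.] [466.4 245.5  50. ]
```

View pics/w2.png

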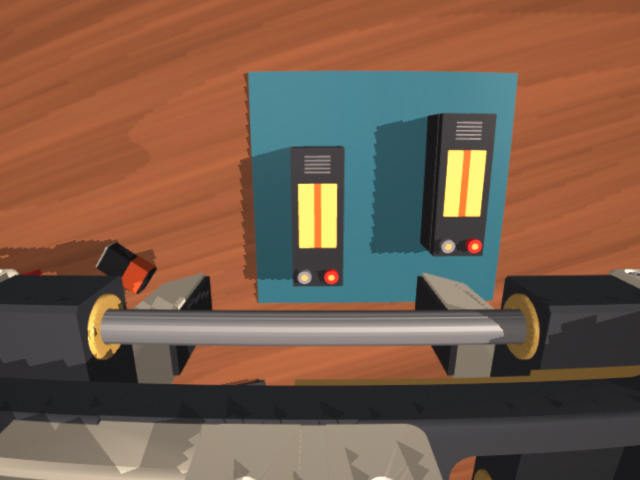

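Emit:
send_rows([
  {"ax": 0,"ay": 0,"az": 0,"x": -2,"y": 4.5,"z": -40,"claw": 91.8},
  {"ax": 0,"ay": 0,"az": 0,"x": -2,"y": 4.5,"z": -80,"claw": 91.8},
  {"ax": 0,"ay": 0,"az": 0,"x": -2,"y": 4.5,"z": -120,"claw": 91.8},
  {"ax": 0,"ay": 0,"az": 0,"x": -2,"y": 4.5,"z": -145,"claw": 91.8},
  {"ax": 0,"ay": 0,"az": 0,"x": -2,"y": 4.5,"z": -165,"claw": 91.8},
  {"ax": 0,"ay": 0,"az": 0,"x": -2,"y": 4.5,"z": -178,"claw": 91.8},
  {"ax": 0,"ay": 0,"az": 0,"x": -2,"y": 4.5,"z": -178,"claw": 30},
  {"ax": 0,"ay": 0,"az": 0,"x": -2,"y": 4.5,"z": -178,"claw": 30},
  {"ax": 0,"ay": 0,"az": 0,"x": -2,"y": 4.5,"z": -178,"claw": 30},
  {"ax": 0,"ay": 0,"az": 0,"x": -2,"y": 4.5,"z": -178,"claw": 30},
  {"ax": 0,"ay": 0,"az": 0,"x": -2,"y": 4.5,"z": -178,"claw": 30},
  {"ax": 0,"ay": 0,"az": 0,"x": -2,"y": 4.5,"z": -178,"claw": 30},
  {"ax": 0,"ay": 0,"az": 0,"x": -2,"y": 4.5,"z": -178,"claw": 30},
], squeeze=30)

```text
time: 7.25
eef_pos: [473.7, 195.6, 23.3]
tcp_rot: [0.567, -0.423, 0.566, 0.423]
ft_force: [0.5, 0.3, -0.0]
finger_gap: 49.7
```

Emit:
send_rows([
  {"ax": 0,"ay": 0,"az": 0,"x": 0,"y": 0,"z": 0,"claw": 30},
  {"ax": 0,"ay": 0,"az": 0,"x": 0,"y": 0,"z": 0,"claw": 30},
  {"ax": 0,"ay": 0,"az": 0,"x": 0,"y": 0,"z": 0,"claw": 30},
  {"ax": 0,"ay": 0,"az": 0,"x": 0,"y": 0,"z": 0,"claw": 30},
])

```text
time: 7.58
eef_pos: [473.5, 195.3, 23.0]
tcp_rot: [0.567, -0.423, 0.567, 0.423]
ft_force: [-0.9, -2.1, 4.6]
finger_gap: 41.9
```

```bash
cat > s.py <<'E'
from h import *
s=read_state();M=q2R(s['tcp_rot']);z=M[:,2]
print(s['time'],np.round(s['eef_pos'],1),'yaw',np.degrees(np.arctan2(z[1],z[0])).round(2),'j',np.round(s['joints'],2),'F',np.round(s['ft_force'],2),'M',np.round(s['moment'],3),'eff',np.round(s['effort'],2),'gap',s['finger_gap'])
E
python3 s.py
```

```text
7.5833 [473.5 195.3  23. ] yaw 73.44 j [ 0.42  0.96 -1.16  2.01  1.11  1.   -0.05] F [-0.87 -2.12  4.57] M [-0.37  -0.008  0.007] eff [-9.200e-01 -4.662e+01 -2.061e+01 -1.159e+01 -2.000e-02 -7.400e-01
  1.000e-02] gap 41.864081550919316
```

Emit:
send_rows([
  {"ax": 0,"ay": 0,"az": 0,"x": 0,"y": 0,"z": 5,"claw": 30},
  {"ax": 0,"ay": 0,"az": 0,"x": 0,"y": 0,"z": 10,"claw": 30},
  {"ax": 0,"ay": 0,"az": 0,"x": 0,"y": 0,"z": 15,"claw": 30},
  {"ax": 0,"ay": 0,"az": 0,"x": 0,"y": 0,"z": 20,"claw": 30},
  {"ax": 0,"ay": 0,"az": 0,"x": 0,"y": 0,"z": 20,"claw": 30},
  {"ax": 0,"ay": 0,"az": 0,"x": 0,"y": 0,"z": 20,"claw": 30},
  {"ax": 0,"ay": 0,"az": 0,"x": 0,"y": 0,"z": 20,"claw": 30},
  {"ax": 0,"ay": 0,"az": 0,"x": 0,"y": 0,"z": 20,"claw": 30},
])

```text
time: 8.25
eef_pos: [473.2, 195.4, 42.5]
tcp_rot: [0.567, -0.423, 0.567, 0.423]
ft_force: [-0.1, -0.6, -0.5]
finger_gap: 41.9
```

```bash
python3 s.py; python3 w.py w3 >/dev/null; python3 s.py; python3 w.py w4
```

```text
8.25 [473.2 195.4  42.5] yaw 73.45 j [ 0.44  0.94 -1.2   2.01  1.07  1.03 -0.02] F [-0.09 -0.62 -0.46] M [ 0.127 -0.108 -0.014] eff [ 1.000e-02 -4.804e+01 -2.145e+01 -1.307e+01 -6.000e-02  3.000e-02
 -0.000e+00] gap 41.87060997639802
8.45 [473.2 195.5  42.6] yaw 73.46 j [ 0.44  0.94 -1.2   2.01  1.07  1.03 -0.02] F [-0.52 -0.5  -0.42] M [ 0.018 -0.181 -0.014] eff [ 1.000e-02 -4.792e+01 -2.137e+01 -1.302e+01 -6.000e-02  4.000e-02
 -0.000e+00] gap 41.577971860893705
[473.2 195.5  42.6] jaw yaw 73.46 tilt [-0. -0. -1.] j [ 0.44  0.94 -1.2   2.01  1.07  1.03 -0.02] F [-0.52 -0.5  -0.42] gap 41.577971860893705
mask 0.92 [463.1 307.6] [63.6 82.9] 74.1 [417.8988 270.4159] [507.27646 337.8461 ] px [493 102] [639 307]
mask 0.69 [445.5 204.4] [48.8 58.7] 73.5 [412.56766 173.47841] [480.0553  234.62067] px [247 165] [377 311]
pack_a 0.89 [228. 540.] [482.2 313.8   3. ]
pack_a 0.66 [291. 311.] [481.7 192.6   3. ]
pack_a_studs 0.34 [360. 583.] [526.9 300.5  50. ]
```

```bash
cat > wt.py <<'E'
from h import *
F=[]
for i in range(12):
    grab_frame('top'); s=read_state(); F.append(np.r_[s['ft_force'],s['moment'],s['effort'][[1,3]]])
F=np.array(F); print(F.mean(0).round(3),F.std(0).round(3))
E
python3 wt.py; python3 -c "
from h import *
f=cam('side');cv2.imwrite('pics/s1.png',cv2.resize(f['img'][230:400,150:330,::-1],None,fx=4,fy=3.5))"
```

```text
[-1.0800e-01 -6.8000e-02 -8.9400e-01  8.6000e-02 -1.5900e-01 -1.0000e-03
 -4.7899e+01 -1.3030e+01] [0.39  0.635 0.551 0.021 0.038 0.035 0.004 0.002]
```

View pics/s1.png

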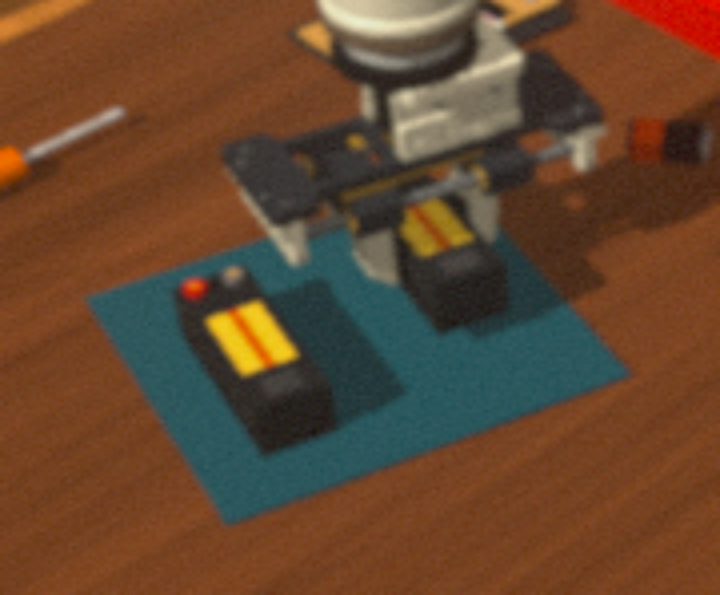

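Emit:
send_rows([
  {"ax": 0,"ay": 0,"az": 0,"x": 0,"y": 0,"z": -7,"claw": 30},
  {"ax": 0,"ay": 0,"az": 0,"x": 0,"y": 0,"z": -14,"claw": 30},
  {"ax": 0,"ay": 0,"az": 0,"x": 0,"y": 0,"z": -18,"claw": 30},
  {"ax": 0,"ay": 0,"az": 0,"x": 0,"y": 0,"z": -20,"claw": 30},
  {"ax": 0,"ay": 0,"az": 0,"x": 0,"y": 0,"z": -20,"claw": 30},
  {"ax": 0,"ay": 0,"az": 0,"x": 0,"y": 0,"z": -20,"claw": 91.8},
  {"ax": 0,"ay": 0,"az": 0,"x": 0,"y": 0,"z": -20,"claw": 91.8},
  {"ax": 0,"ay": 0,"az": 0,"x": 0,"y": 0,"z": -20,"claw": 91.8},
  {"ax": 0,"ay": 0,"az": 0,"x": 0,"y": 0,"z": -20,"claw": 91.8},
  {"ax": 0,"ay": 0,"az": 0,"x": 0,"y": 0,"z": -20,"claw": 91.8},
  {"ax": 0,"ay": 0,"az": 0,"x": 0,"y": 0,"z": 15,"claw": 91.8},
  {"ax": 0,"ay": 0,"az": 0,"x": 0,"y": 0,"z": 55,"claw": 91.8},
  {"ax": 0,"ay": 0,"az": 0,"x": 3,"y": 30,"z": 80,"claw": 91.8},
  {"ax": 0,"ay": 0,"az": 0,"x": 6,"y": 70,"z": 80,"claw": 91.8},
  {"ax": 0,"ay": 0,"az": 0,"x": 8,"y": 110,"z": 80,"claw": 91.8},
  {"ax": 0,"ay": 0,"az": 0,"x": 8,"y": 118,"z": 80,"claw": 91.8},
  {"ax": 0,"ay": 0,"az": 0,"x": 8,"y": 118,"z": 80,"claw": 91.8},
])

```text
time: 10.72
eef_pos: [479.9, 317.9, 123.5]
tcp_rot: [0.566, -0.424, 0.565, 0.425]
ft_force: [-0.1, -0.2, -0.4]
finger_gap: 91.6
```

```bash
python3 w.py w5; python3 -c "
from h import *
f=cam('top')
for d in nets.trace('pack_a','top')[:3]:
    c=max(cv2.findContours(d['mask'].astype(np.uint8),0,2)[0],key=cv2.contourArea)[:,0,:]
    P=np.array([at(f,(p[1],p[0]),44)[:2] for p in c],np.float32);print(d['score'],cv2.minAreaRect(P))"
```

```text
[479.9 317.9 123.5] jaw yaw 73.77 tilt [ 0.     0.003 -1.   ] j [ 0.23  0.9  -1.26  1.82  0.94  1.17 -0.07] F [-0.07 -0.25 -0.39] gap 91.55167666897788
mask 0.77 [470.3 316.7] [41.9 95.6] 74.2 [419.85156 284.2806 ] [521.232  349.2417] px [268 158] [340 310]
mask 0.75 [450.7 211. ] [58.3 73.8] 74.4 [412.7042  180.37692] [484.47614 248.68973] px [ 81 195] [180 309]
pack_a 0.88 [270. 152.] [472.7 196.8   3. ]
pack_a 0.83 [238. 310.] [481.8 316.6   3. ]
```

View pics/w5.png

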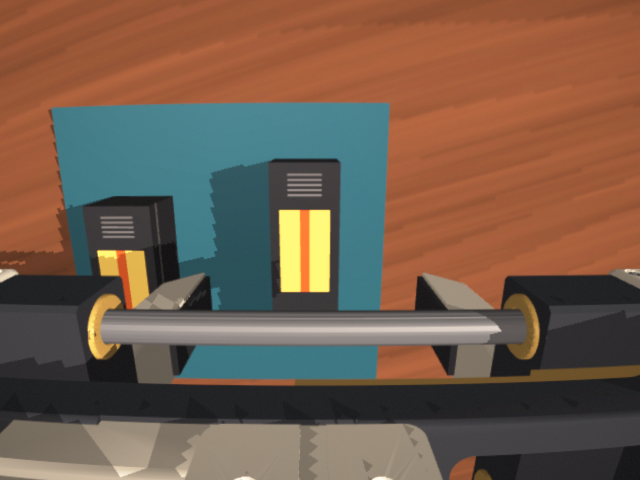

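Emit:
send_rows([
  {"ax": 0,"ay": 0,"az": 0,"x": 0,"y": 0,"z": -30,"claw": 91.8},
  {"ax": 0,"ay": 0,"az": 0,"x": 0,"y": 0,"z": -60,"claw": 91.8},
  {"ax": 0,"ay": 0,"az": 0,"x": 0,"y": 0,"z": -85,"claw": 91.8},
  {"ax": 0,"ay": 0,"az": 0,"x": 0,"y": 0,"z": -100,"claw": 91.8},
  {"ax": 0,"ay": 0,"az": 0,"x": 0,"y": 0,"z": -100,"claw": 30},
  {"ax": 0,"ay": 0,"az": 0,"x": 0,"y": 0,"z": -100,"claw": 30},
  {"ax": 0,"ay": 0,"az": 0,"x": 0,"y": 0,"z": -100,"claw": 30},
  {"ax": 0,"ay": 0,"az": 0,"x": 0,"y": 0,"z": -100,"claw": 30},
  {"ax": 0,"ay": 0,"az": 0,"x": 0,"y": 0,"z": -100,"claw": 30},
  {"ax": 0,"ay": 0,"az": 0,"x": 0,"y": 0,"z": -100,"claw": 30},
  {"ax": 0,"ay": 0,"az": 0,"x": 0,"y": 0,"z": -100,"claw": 30},
  {"ax": 0,"ay": 0,"az": 0,"x": 0,"y": 0,"z": -100,"claw": 30},
  {"ax": 0,"ay": 0,"az": 0,"x": 0,"y": 0,"z": -100,"claw": 30},
  {"ax": 0,"ay": 0,"az": 0,"x": 0,"y": 0,"z": -100,"claw": 30},
  {"ax": 0,"ay": 0,"az": 0,"x": 0,"y": 0,"z": -95,"claw": 30},
  {"ax": 0,"ay": 0,"az": 0,"x": 0,"y": 0,"z": -90,"claw": 30},
  {"ax": 0,"ay": 0,"az": 0,"x": 0,"y": 0,"z": -85,"claw": 30},
  {"ax": 0,"ay": 0,"az": 0,"x": 0,"y": 0,"z": -80,"claw": 30},
  {"ax": 0,"ay": 0,"az": 0,"x": 0,"y": 0,"z": -80,"claw": 30},
  {"ax": 0,"ay": 0,"az": 0,"x": 0,"y": 0,"z": -80,"claw": 30},
])

```text
time: 12.68
eef_pos: [481.5, 313.7, 43.1]
tcp_rot: [0.567, -0.423, 0.566, 0.423]
ft_force: [-0.5, 0.2, -2.8]
finger_gap: 41.7
```

```bash
python3 wt.py; python3 s.py
```

```text
[-6.5000e-02 -3.3000e-02 -2.9060e+00  6.3000e-02 -1.6300e-01 -7.0000e-03
 -5.4600e+01 -1.4426e+01] [0.632 0.435 0.309 0.041 0.026 0.027 0.101 0.05 ]
13.2833 [481.3 313.6  42.7] yaw 73.46 j [ 0.18  0.98 -1.15  1.86  1.05  1.07 -0.13] F [ 0.59 -0.14 -2.86] M [ 0.138 -0.186  0.036] eff [-0.000e+00 -5.451e+01 -2.372e+01 -1.440e+01 -6.000e-02  3.000e-02
  0.000e+00] gap 41.47075581758409
```

B weighs about 2.9 N and A about 0.9 N, so A is the empty one. I'll put B back and return to A.

Emit:
send_rows([
  {"ax": 0,"ay": 0,"az": 0,"x": 0,"y": 0,"z": -7,"claw": 30},
  {"ax": 0,"ay": 0,"az": 0,"x": 0,"y": 0,"z": -14,"claw": 30},
  {"ax": 0,"ay": 0,"az": 0,"x": 0,"y": 0,"z": -18,"claw": 30},
  {"ax": 0,"ay": 0,"az": 0,"x": 0,"y": 0,"z": -20,"claw": 30},
  {"ax": 0,"ay": 0,"az": 0,"x": 0,"y": 0,"z": -20,"claw": 30},
  {"ax": 0,"ay": 0,"az": 0,"x": 0,"y": 0,"z": -20,"claw": 91.8},
  {"ax": 0,"ay": 0,"az": 0,"x": 0,"y": 0,"z": -20,"claw": 91.8},
  {"ax": 0,"ay": 0,"az": 0,"x": 0,"y": 0,"z": -20,"claw": 91.8},
  {"ax": 0,"ay": 0,"az": 0,"x": 0,"y": 0,"z": -20,"claw": 91.8},
  {"ax": 0,"ay": 0,"az": 0,"x": 0,"y": 0,"z": -20,"claw": 91.8},
  {"ax": 0,"ay": 0,"az": 0,"x": 0,"y": 0,"z": 15,"claw": 91.8},
  {"ax": 0,"ay": 0,"az": 0,"x": 0,"y": 0,"z": 55,"claw": 91.8},
  {"ax": 0,"ay": 0,"az": 0,"x": -3,"y": -30,"z": 70,"claw": 91.8},
  {"ax": 0,"ay": 0,"az": 0,"x": -6,"y": -70,"z": 70,"claw": 91.8},
  {"ax": 0,"ay": 0,"az": 0,"x": -8,"y": -110,"z": 70,"claw": 91.8},
  {"ax": 0,"ay": 0,"az": 0,"x": -8,"y": -118,"z": 60,"claw": 91.8},
  {"ax": 0,"ay": 0,"az": 0,"x": -8,"y": -118,"z": 30,"claw": 91.8},
  {"ax": 0,"ay": 0,"az": 0,"x": -8,"y": -118,"z": 0,"claw": 91.8},
  {"ax": 0,"ay": 0,"az": 0,"x": -8,"y": -118,"z": -20,"claw": 91.8},
])

```text
time: 14.87
eef_pos: [473.1, 194.1, 20.6]
tcp_rot: [0.567, -0.422, 0.568, 0.422]
ft_force: [-0.2, 0.6, -1.3]
finger_gap: 91.7
```

Emit:
send_rows([
  {"ax": 0,"ay": 0,"az": 0,"x": 0,"y": 0,"z": 0,"claw": 30},
  {"ax": 0,"ay": 0,"az": 0,"x": 0,"y": 0,"z": 0,"claw": 30},
  {"ax": 0,"ay": 0,"az": 0,"x": 0,"y": 0,"z": 0,"claw": 30},
  {"ax": 0,"ay": 0,"az": 0,"x": 0,"y": 0,"z": 0,"claw": 30},
  {"ax": 0,"ay": 0,"az": 0,"x": 0,"y": 0,"z": 0,"claw": 30},
  {"ax": 0,"ay": 0,"az": 0,"x": 0,"y": 0,"z": 0,"claw": 30},
  {"ax": 0,"ay": 0,"az": 0,"x": 0,"y": 0,"z": 0,"claw": 30},
  {"ax": 0,"ay": 0,"az": 0,"x": 0,"y": 0,"z": 0,"claw": 30},
  {"ax": 0,"ay": 0,"az": 0,"x": 0,"y": 0,"z": 0,"claw": 30},
  {"ax": 0,"ay": 0,"az": 0,"x": 0,"y": 0,"z": 0,"claw": 30},
  {"ax": 0,"ay": 0,"az": 0,"x": 0,"y": 0,"z": 15,"claw": 30},
  {"ax": 0,"ay": 0,"az": 0,"x": 0,"y": 0,"z": 45,"claw": 30},
  {"ax": 0,"ay": 0,"az": 0,"x": 0,"y": 0,"z": 80,"claw": 30},
  {"ax": 0,"ay": 0,"az": 0,"x": 0,"y": 0,"z": 110,"claw": 30},
  {"ax": 0,"ay": 0,"az": 0,"x": 0,"y": 0,"z": 130,"claw": 30},
  {"ax": 0,"ay": 0,"az": 0,"x": 0,"y": 0,"z": 130,"claw": 30},
])

```text
time: 16.2
eef_pos: [475.1, 197.1, 156.5]
tcp_rot: [0.569, -0.423, 0.565, 0.422]
ft_force: [0.5, 0.7, -2.1]
finger_gap: 41.9
```

```bash
python3 s.py
```

```text
16.2 [475.1 197.1 156.5] yaw 73.46 j [ 0.54  0.8  -1.37  1.95  0.88  1.17  0.1 ] F [ 0.49  0.66 -2.07] M [ 0.159 -0.179  0.068] eff [  1.05 -42.55 -20.43 -18.52  -0.47   0.67   0.27] gap 41.88909890926179
```

Emit:
send_rows([
  {"ax": 0,"ay": 0,"az": 0.25,"x": 66,"y": -347,"z": 0,"claw": 30},
  {"ax": 0,"ay": 0,"az": 0.25,"x": 66,"y": -347,"z": 0,"claw": 30},
  {"ax": 0,"ay": 0,"az": 0.25,"x": 66,"y": -347,"z": 0,"claw": 30},
  {"ax": 0,"ay": 0,"az": 0.25,"x": 66,"y": -347,"z": 0,"claw": 30},
  {"ax": 0,"ay": 0,"az": 0.25,"x": 66,"y": -347,"z": 0,"claw": 30},
  {"ax": 0,"ay": 0,"az": 0.25,"x": 66,"y": -347,"z": 0,"claw": 30},
  {"ax": 0,"ay": 0,"az": 0.25,"x": 66,"y": -347,"z": 0,"claw": 30},
  {"ax": 0,"ay": 0,"az": 0.25,"x": 66,"y": -347,"z": 0,"claw": 30},
  {"ax": 0,"ay": 0,"az": 0.25,"x": 66,"y": -347,"z": 0,"claw": 30},
  {"ax": 0,"ay": 0,"az": 0.25,"x": 66,"y": -347,"z": 0,"claw": 30},
  {"ax": 0,"ay": 0,"az": 0.25,"x": 66,"y": -347,"z": -30,"claw": 30},
  {"ax": 0,"ay": 0,"az": 0.25,"x": 66,"y": -347,"z": -60,"claw": 30},
  {"ax": 0,"ay": 0,"az": 0.25,"x": 66,"y": -347,"z": -60,"claw": 30},
  {"ax": 0,"ay": 0,"az": 0.25,"x": 66,"y": -347,"z": -60,"claw": 30},
])

```text
time: 17.37
eef_pos: [537.7, -150.3, 91.3]
tcp_rot: [0.509, -0.489, 0.51, 0.492]
ft_force: [0.4, 0.1, -0.1]
finger_gap: 41.8
```

```bash
python3 s.py; python3 -c "
from h import *
f=cam('wrist');cv2.imwrite('pics/w6.png',f['img'][:,:,::-1])
d=nets.trace('tray_red','wrist');print([(x['score'],x['centre']) for x in d])
for p in [(625,-90),(455,-90),(450,-214),(628,-214)]: print(p,proj(f,(*p,32)).round())"
```

```text
17.3667 [ 537.7 -150.3   91.3] yaw 87.87 j [ 1.12  1.01 -1.34  1.88  1.07  1.22  0.94] F [ 0.44  0.09 -0.1 ] M [ 0.091 -0.171 -0.064] eff [  0.42 -49.28 -23.25 -13.47   0.13   0.08  -0.08] gap 41.83328074581986
[(0.91, [152.8, 296.1])]
(625, -90) [391. 413.]
(455, -90) [105. 423.]
(450, -214) [104. 181.]
(628, -214) [401. 216.]
```

View pics/w6.png

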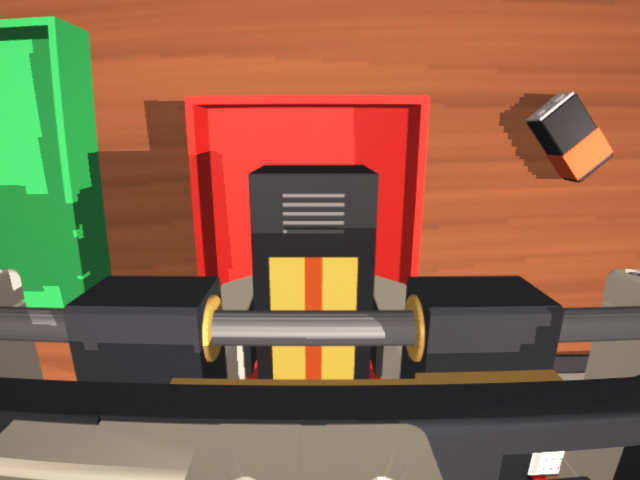

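Emit:
send_rows([
  {"ax": 0,"ay": 0,"az": 0,"x": 0,"y": 0,"z": -20,"claw": 30},
  {"ax": 0,"ay": 0,"az": 0,"x": 0,"y": 0,"z": -40,"claw": 30},
  {"ax": 0,"ay": 0,"az": 0,"x": 0,"y": 0,"z": -55,"claw": 30},
  {"ax": 0,"ay": 0,"az": 0,"x": 0,"y": 0,"z": -62,"claw": 30},
  {"ax": 0,"ay": 0,"az": 0,"x": 0,"y": 0,"z": -66,"claw": 30},
  {"ax": 0,"ay": 0,"az": 0,"x": 0,"y": 0,"z": -69,"claw": 30},
  {"ax": 0,"ay": 0,"az": 0,"x": 0,"y": 0,"z": -69,"claw": 30},
  {"ax": 0,"ay": 0,"az": 0,"x": 0,"y": 0,"z": -69,"claw": 30},
])

```text
time: 18.13
eef_pos: [539.9, -151.3, 24.5]
tcp_rot: [0.51, -0.491, 0.509, 0.49]
ft_force: [0.1, -0.4, -1.5]
finger_gap: 41.9
```

```bash
python3 s.py
```

```text
18.1333 [ 539.9 -151.3   24.5] yaw 87.78 j [ 1.08  1.09 -1.24  1.89  1.18  1.14  0.89] F [ 0.08 -0.42 -1.45] M [ 0.113 -0.139 -0.043] eff [-4.000e-02 -5.297e+01 -2.490e+01 -1.108e+01  0.000e+00  9.000e-02
 -1.000e-02] gap 41.93384059882913
```

Emit:
send_rows([
  {"ax": 0,"ay": 0,"az": 0,"x": 0,"y": 0,"z": -1,"claw": 30},
  {"ax": 0,"ay": 0,"az": 0,"x": 0,"y": 0,"z": -1.5,"claw": 30},
  {"ax": 0,"ay": 0,"az": 0,"x": 0,"y": 0,"z": -1.5,"claw": 30},
  {"ax": 0,"ay": 0,"az": 0,"x": 0,"y": 0,"z": -1.5,"claw": 60},
  {"ax": 0,"ay": 0,"az": 0,"x": 0,"y": 0,"z": -1.5,"claw": 60},
  {"ax": 0,"ay": 0,"az": 0,"x": 0,"y": 0,"z": -1.5,"claw": 60},
  {"ax": 0,"ay": 0,"az": 0,"x": 0,"y": 0,"z": -1.5,"claw": 60},
  {"ax": 0,"ay": 0,"az": 0,"x": 0,"y": 0,"z": -1.5,"claw": 60},
  {"ax": 0,"ay": 0,"az": 0,"x": 0,"y": 0,"z": -1.5,"claw": 60},
  {"ax": 0,"ay": 0,"az": 0,"x": 0,"y": 0,"z": 20,"claw": 60},
  {"ax": 0,"ay": 0,"az": 0,"x": 0,"y": 0,"z": 60,"claw": 60},
  {"ax": 0,"ay": 0,"az": 0,"x": 0,"y": 0,"z": 100,"claw": 60},
  {"ax": 0,"ay": 0,"az": 0,"x": 0,"y": 0,"z": 130,"claw": 91.8},
  {"ax": 0,"ay": 0,"az": 0,"x": 0,"y": 0,"z": 130,"claw": 91.8},
])

```text
time: 19.3
eef_pos: [542.7, -150.8, 159.9]
tcp_rot: [0.511, -0.493, 0.508, 0.488]
ft_force: [0.6, 0.4, 0.3]
finger_gap: 69.3
```

```bash
python3 w.py w7
```

```text
[ 542.7 -150.8  159.9] jaw yaw 87.8 tilt [ 0.009 -0.001 -1.   ] j [ 1.16  0.94 -1.43  1.83  0.98  1.29  0.98] F [0.65 0.38 0.32] gap 69.3049672499822
mask 0.71 [ 539.8 -150.4] [ 42.2 116.5] 87.9 [ 481.1543  -173.39435] [ 598.1463  -127.96094] px [281 146] [343 307]
pack_a 0.6 [217. 309.] [ 538.9 -153.4    3. ]
pack_a_studs 0.73 [300. 313.] [ 589.2 -151.9   50. ]
pack_a_studs 0.39 [128. 510.] [473.4 -19.1  50. ]
```

View pics/w7.png

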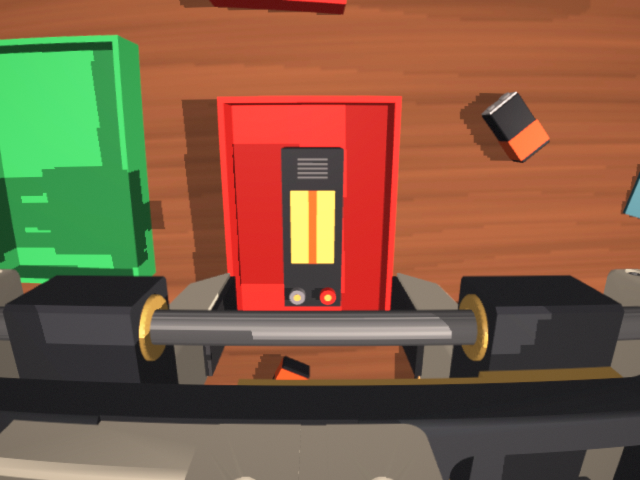

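Emit:
send_rows([
  {"ax": 0,"ay": 0,"az": -0.25,"x": -58,"y": 465,"z": 0,"claw": 91.8},
  {"ax": 0,"ay": 0,"az": -0.25,"x": -58,"y": 465,"z": 0,"claw": 91.8},
  {"ax": 0,"ay": 0,"az": -0.25,"x": -58,"y": 465,"z": 0,"claw": 91.8},
  {"ax": 0,"ay": 0,"az": -0.25,"x": -58,"y": 465,"z": 0,"claw": 91.8},
  {"ax": 0,"ay": 0,"az": -0.25,"x": -58,"y": 465,"z": 0,"claw": 91.8},
  {"ax": 0,"ay": 0,"az": -0.25,"x": -58,"y": 465,"z": 0,"claw": 91.8},
  {"ax": 0,"ay": 0,"az": -0.25,"x": -58,"y": 465,"z": 0,"claw": 91.8},
  {"ax": 0,"ay": 0,"az": -0.25,"x": -58,"y": 465,"z": 0,"claw": 91.8},
  {"ax": 0,"ay": 0,"az": -0.25,"x": -58,"y": 465,"z": 0,"claw": 91.8},
  {"ax": 0,"ay": 0,"az": -0.25,"x": -58,"y": 465,"z": 0,"claw": 91.8},
  {"ax": 0,"ay": 0,"az": -0.25,"x": -58,"y": 465,"z": 0,"claw": 91.8},
  {"ax": 0,"ay": 0,"az": -0.25,"x": -58,"y": 465,"z": 0,"claw": 91.8},
  {"ax": 0,"ay": 0,"az": -0.25,"x": -58,"y": 465,"z": 0,"claw": 91.8},
  {"ax": 0,"ay": 0,"az": -0.25,"x": -58,"y": 465,"z": 0,"claw": 91.8},
])

```text
time: 20.67
eef_pos: [479.9, 314.0, 152.2]
tcp_rot: [0.565, -0.424, 0.567, 0.424]
ft_force: [0.4, -0.2, 0.3]
finger_gap: 92.1
```

```bash
python3 w.py w8;python3 w.py w9
```

```text
[479.9 314.  152.2] jaw yaw 73.63 tilt [-0.002 -0.002 -1.   ] j [ 0.24  0.85 -1.29  1.81  0.89  1.21 -0.04] F [ 0.44 -0.22  0.29] gap 92.07358351938204
mask 0.6 [477.2 315.1] [ 42.9 110.8] 73.6 [419.73428 280.09317] [536.09827 350.1065 ] px [281 153] [345 310]
pack_a 0.75 [228. 315.] [482.3 315.7   3. ]
[481.9 311.4 152.8] jaw yaw 73.3 tilt [-0.001 -0.002 -1.   ] j [ 0.25  0.85 -1.29  1.81  0.89  1.21 -0.04] F [-0.27 -0.23 -0.29] gap 91.50771974923305
mask 0.62 [479.2 314.7] [ 43.  114.3] 73.8 [419.78137 279.17606] [538.77515 348.67047] px [282 149] [347 311]
pack_a 0.96 [224. 317.] [481.3 315.5   3. ]
```

Emit:
send_rows([
  {"ax": 0,"ay": 0,"az": 0,"x": -1,"y": 2,"z": -40,"claw": 91.8},
  {"ax": 0,"ay": 0,"az": 0,"x": -1,"y": 2,"z": -80,"claw": 91.8},
  {"ax": 0,"ay": 0,"az": 0,"x": -1,"y": 2,"z": -110,"claw": 91.8},
  {"ax": 0,"ay": 0,"az": 0,"x": -1,"y": 2,"z": -130,"claw": 91.8},
  {"ax": 0,"ay": 0,"az": 0,"x": -1,"y": 2,"z": -130,"claw": 30},
  {"ax": 0,"ay": 0,"az": 0,"x": -1,"y": 2,"z": -130,"claw": 30},
  {"ax": 0,"ay": 0,"az": 0,"x": -1,"y": 2,"z": -130,"claw": 30},
  {"ax": 0,"ay": 0,"az": 0,"x": -1,"y": 2,"z": -130,"claw": 30},
  {"ax": 0,"ay": 0,"az": 0,"x": -1,"y": 2,"z": -130,"claw": 30},
  {"ax": 0,"ay": 0,"az": 0,"x": -1,"y": 2,"z": -130,"claw": 30},
  {"ax": 0,"ay": 0,"az": 0,"x": -1,"y": 2,"z": -130,"claw": 30},
  {"ax": 0,"ay": 0,"az": 0,"x": -1,"y": 2,"z": -130,"claw": 30},
  {"ax": 0,"ay": 0,"az": 0,"x": -1,"y": 2,"z": -130,"claw": 30},
  {"ax": 0,"ay": 0,"az": 0,"x": -1,"y": 2,"z": -130,"claw": 30},
  {"ax": 0,"ay": 0,"az": 0,"x": -1,"y": 2,"z": -120,"claw": 30},
  {"ax": 0,"ay": 0,"az": 0,"x": -1,"y": 2,"z": -95,"claw": 30},
  {"ax": 0,"ay": 0,"az": 0,"x": -1,"y": 2,"z": -65,"claw": 30},
  {"ax": 0,"ay": 0,"az": 0,"x": -1,"y": 2,"z": -40,"claw": 30},
  {"ax": 0,"ay": 0,"az": 0,"x": -1,"y": 2,"z": -30,"claw": 30},
  {"ax": 0,"ay": 0,"az": 0,"x": -1,"y": 2,"z": -30,"claw": 30},
], squeeze=35)

```text
time: 22.73
eef_pos: [481.3, 316.9, 126.2]
tcp_rot: [0.568, -0.423, 0.565, 0.423]
ft_force: [0.5, 0.8, -2.9]
finger_gap: 41.9
```

```bash
python3 s.py; python3 -c "
from h import *
f=cam('top')
for q,z in (('board',0),('board_terminals',20)):
  for n in ('top','side'):
    f=cam(n); print(q,n,[(round(d['score'],2),at(f,d['centre'],z).round(1)) for d in nets.pinpoint(q,n)[:2]])"
```

```text
22.7333 [481.3 316.9 126.2] yaw 73.46 j [ 0.22  0.88 -1.25  1.82  0.92  1.16 -0.06] F [ 0.48  0.78 -2.92] M [ 0.112 -0.223 -0.021] eff [  0.63 -51.67 -23.25 -18.37  -0.34   0.42   0.16] gap 41.86701760174535
board top [(0.93, array([672.6,  14.8,   0. ]))]
board side [(0.74, array([673.6,  15. ,   0. ]))]
board_terminals top [(0.81, array([720.9,  16.5,  20. ]))]
board_terminals side [(0.88, array([ 7.227e+02, -2.000e-01,  2.000e+01]))]
```

Emit:
send_rows([
  {"ax": 0,"ay": 0,"az": 0.01,"x": 9,"y": -14,"z": 0,"claw": 30},
  {"ax": 0,"ay": 0,"az": 0.03,"x": 25,"y": -39,"z": 0,"claw": 30},
  {"ax": 0,"ay": 0,"az": 0.05,"x": 43,"y": -67,"z": 0,"claw": 30},
  {"ax": 0,"ay": 0,"az": 0.07,"x": 61,"y": -95,"z": 0,"claw": 30},
  {"ax": 0,"ay": 0,"az": 0.09,"x": 79,"y": -123,"z": 0,"claw": 30},
  {"ax": 0,"ay": 0,"az": 0.11,"x": 97,"y": -151,"z": 0,"claw": 30},
  {"ax": 0,"ay": 0,"az": 0.13,"x": 115,"y": -179,"z": 0,"claw": 30},
  {"ax": 0,"ay": 0,"az": 0.15,"x": 133,"y": -207,"z": 0,"claw": 30},
  {"ax": 0,"ay": 0,"az": 0.17,"x": 151,"y": -235,"z": 0,"claw": 30},
  {"ax": 0,"ay": 0,"az": 0.19,"x": 167,"y": -260,"z": 0,"claw": 30},
  {"ax": 0,"ay": 0,"az": 0.21,"x": 180,"y": -280,"z": 0,"claw": 30},
  {"ax": 0,"ay": 0,"az": 0.22,"x": 189,"y": -294,"z": 0,"claw": 30},
  {"ax": 0,"ay": 0,"az": 0.22,"x": 193,"y": -300,"z": 0,"claw": 30},
  {"ax": 0,"ay": 0,"az": 0.22,"x": 193,"y": -300,"z": 0,"claw": 30},
  {"ax": 0,"ay": 0,"az": 0.22,"x": 193,"y": -300,"z": 0,"claw": 30},
  {"ax": 0,"ay": 0,"az": 0.22,"x": 193,"y": -300,"z": 0,"claw": 30},
  {"ax": 0,"ay": 0,"az": 0.22,"x": 193,"y": -300,"z": 0,"claw": 30},
])

```text
time: 24.6
eef_pos: [672.5, 17.8, 123.9]
tcp_rot: [0.516, -0.483, 0.516, 0.484]
ft_force: [-0.6, 0.5, -3.4]
finger_gap: 41.7
```

```bash
python3 s.py; python3 -c "
from h import *
a=cam('wrist')['img'];b=cam('side')['img'];c=cam('top')['img']
cv2.imwrite('pics/fin.png',cv2.resize(np.hstack([b[150:390,150:470],c[100:340,120:440]]),(800,300))[:,:,::-1]); cv2.imwrite('pics/fw.png',a[:,:,::-1])"
```

```text
24.6 [672.5  17.8 123.9] yaw 86.24 j [ 0.66  1.03 -1.25  1.56  1.    1.3   0.78] F [-0.56  0.45 -3.4 ] M [ 0.121 -0.188  0.01 ] eff [ 4.900e-01 -6.211e+01 -2.618e+01 -1.731e+01  1.000e-02  1.000e-01
 -1.000e-02] gap 41.72557349673531
```

View pics/fin.png

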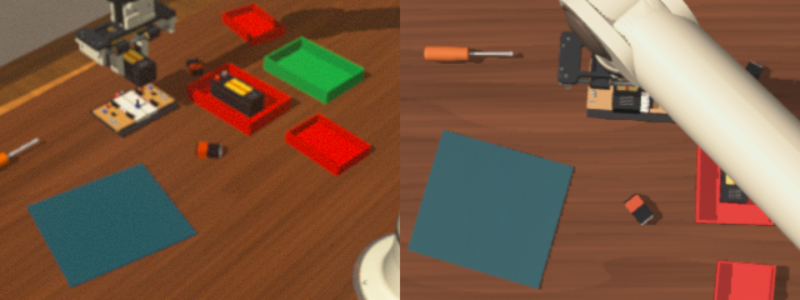

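View pics/fw.png

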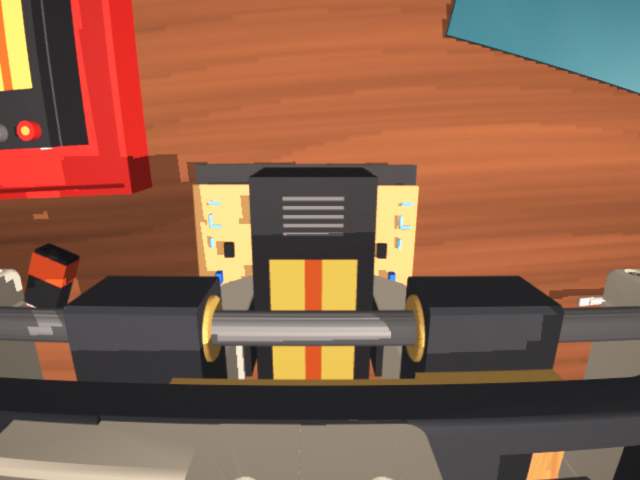

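Emit:
send_rows([
  {"ax": 0,"ay": 0,"az": 0,"x": 0,"y": 0,"z": 0,"claw": 30},
  {"ax": 0,"ay": 0,"az": 0,"x": 0,"y": 0,"z": 0,"claw": 30},
  {"ax": 0,"ay": 0,"az": 0,"x": 0,"y": 0,"z": 0,"claw": 30},
  {"ax": 0,"ay": 0,"az": 0,"x": 0,"y": 0,"z": 0,"claw": 30},
  {"ax": 0,"ay": 0,"az": 0,"x": 0,"y": 0,"z": 0,"claw": 30},
  {"ax": 0,"ay": 0,"az": 0,"x": 0,"y": 0,"z": 0,"claw": 30},
  {"ax": 0,"ay": 0,"az": 0,"x": 0,"y": 0,"z": 0,"claw": 30},
  {"ax": 0,"ay": 0,"az": 0,"x": 0,"y": 0,"z": 0,"claw": 30},
])

```text
time: 25.42
eef_pos: [673.3, 15.5, 123.7]
tcp_rot: [0.517, -0.482, 0.517, 0.483]
ft_force: [-0.2, -0.5, -3.4]
finger_gap: 41.7
```

```bash
python3 s.py; python3 -c "
from h import *
print(np.abs(read_state()['qvel']).max()); r.job_done()"
```

```text
25.4167 [673.3  15.5 123.7] yaw 86.05 j [ 0.66  1.03 -1.25  1.56  1.    1.3   0.78] F [-0.24 -0.5  -3.41] M [ 0.065 -0.122  0.013] eff [-0.000e+00 -6.241e+01 -2.642e+01 -1.716e+01 -2.000e-02  9.000e-02
 -0.000e+00] gap 41.70765286707972
0.0010533081570342632
the job is handed in; nothing more can be done
```

The job is handed in. The empty pack is in the red tray and the loaded pack is held over the breadboard; the hand-in gave no verdict.

- **Weighing:** I lifted each pack about 20 mm in turn. The pack nearer the robot's centre line read about 0.9 N and the other about 2.9 N, so the first is the empty one.
- **Empty pack:** I lowered it into the middle of the large red tray and opened the fingers there. A close-up showed it lying flat and square, within a few mm of the tray's centre.
- **Loaded pack:** It is held at about (673, 15) mm, against a board centre of about (673, 15). Its heading is about -4°, the same as the board's, and its studs face the supply terminals. From the gripper height, its underside should be about 104 mm above the bench. The arm is still and the force reading of 3.4 N fits the pack's weight alone, so nothing suggests contact.
- **Bystanders:** The last pictures show both 9 V batteries and the screwdriver where they were at the start; I judged this by eye.
- **Disagreement:** The two fixed cameras put the supply terminals 17 mm apart sideways. I used the board's outline for the heading, and the wrist picture agreed with it.

The run took about 25 s of the 72 s allowed.

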